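# Snap in a fresh water-filter cartridge and tug-test it

### The arm

A 7-joint arm with a two-finger parallel gripper is mounted at the origin on the work surface. World frame = base frame: x ahead of the robot, y to its left, z up, the work surface at z = 0. Lengths are in m, angles in rad, forces in N, time in s.
With the tool pointing down it reaches from about 0.425 to 0.925 m from the base axis. Payload 6.8 kg.
Tool frame: the origin (TCP) lies at the very end of the fingers, on their centre line; the grasp point (between the pads) lies 19 mm behind it; z points along the fingers, x is the direction in which the jaws open and shut, and the axes are right-handed (so a half turn about z gives the same grasp; the last joint's range is limited). The gripper opens to 85 mm and grips with 20 to 120 N. Pads are 22 mm wide; open, the fingers measure 114 mm over their backs; the gripper's body (76 mm by 85 mm) begins 54 mm behind the grasp point. The pads swing forward as they close: fully open they stand 13 mm farther back than shut.
Start: joints at [1.17, 0.477, 0.022, 1.555, -0.011, 1.109, -0.083], TCP at [0.195, -0.646, 0.231] pointing down, gripper open.
Joint ranges: [-2.96, 2.96], [-0.34, 2.1], [-1.41, 1.46], [0.24, 2.44], [-1.37, 4.51], [0.17, 1.92], [-2.96, 2.96]. Speed limits (rad/s): [2.39, 2.39, 3.14, 3.14, 3.14, 3.14, 3.14].

### API

Orientations are given as a unit quaternion [w, x, y, z].
In Python, from station import get_obs, read_camera, calibration, hand_in, recognise, outline_of, place_of gives the robot as it stands.
- The arm moves only by the tool move_arm, never from a script. Its argument "steps" is a list of rows, each an object with "fingers": the finger opening in mm, from 0 to 85.4; "translation": the shift along the world's x, y, z in mm, a list of three; "turn": the turn about the world's z in rad. In form: [{"fingers": fingers, "translation": [dx, dy, dz], "turn": turn}, ...]. A call has 1 to 10 rows; each row shifts and turns the commanded pose from where the row before left it; what a row does not reach is not made up. A row lasts 1/8 s, in which the tool goes at most 62.5 mm and 10.7 degrees, less where a joint would pass 70% of its speed; a pose out of reach is approached as far as the arm can. A call with a gripper value outside its range is refused whole. The fingers move at their own pace and stop on an object; "newtons" is the grip in N (left out, the last holds). Time passes only in rows, so rows that do not move let the fingers close. It gives the time, the measured TCP pose, the force and the opening at its end, in the units of the state.
- get_obs(): the state, without advancing time (a new reading comes with each control period).
- read_camera(name): name is "side" or "top"; returns the picture (400x640x3 uint8, blue, green, red); there is no depth.
- calibration(name): a dict with "camera_matrix" (3x3 intrinsics, pixels), "rvec" (rotation vector, rad) and "tvec" (3), from world to camera coordinates, as OpenCV has them. Camera axes: x right, y down, z forward; pixel columns grow to the right and rows downward; lengths in m; the calibration is good to about 2 mm. A picture is of the moment at which its call begins. calibration takes no time and is no camera call.
- hand_in(): hands the job in, once; it reports no verdict.
Trained networks look in the newest picture that a camera, given by its name, has taken for a name from the list of things; names that differ only in an ending like _2 or _b are one class to them, and where a whole thing is asked for, a point or a joint stands for the part that bears it (a point fixed in the world has none). Each returns a list of dicts, best first, with "conf" (0 to 1); they miss things now and then, are a little off and sometimes report something else, mostly with a low value. They report only what shows in the picture. A call takes as long as a camera call.
- recognise(camera, name): "xy" ([column, row] in pixels, amid what is visible of it).
- outline_of(camera, name): "mask" (400x640 bool, what is visible of it) and "xy" ([column, row] in pixels, amid what is visible of it).
- place_of(camera, name): "xy" ([column, row] in pixels: a listed point, or the origin of a listed thing).
The state is a dict: "t": time; "q": joint angles; "joint_vel": joint speeds; "joint_torque": joint torques, N m; "eef_pos": TCP position; "tool_rot": TCP orientation; "contact_force": force on the tool from outside, world axes, zero at the start; "torque": the same for the moment, N m; "gripper_width": opening from 0.0 (shut) to 1.0 (fully open).
Only numpy, scipy, OpenCV 4.12 (cv2) and the standard library are available. Lean on these libraries where they do the work, as an engineer would, in place of code of your own. Each camera call takes 0.05 s, during which the arm holds its last target.

### The job

Take the fresh filter cartridge (white with a blue band) from the rack and press it straight down into the sprung blue filter head until both orange clips have snapped over its flange and it is fully home. Then tug it straight up with about 12 newtons, steadily for a second or so, to prove that the clips hold it, never pressing or tugging with more than 20 newtons. Let it go, clipped in and fully home, and leave the spent cartridges and everything else where they are; handle only the cartridge, not the filter head or its clips.

Things in the scene. Friction and masses are not known exactly. Their poses are not given: they have to be found in the camera images.
- fresh: the fresh filter cartridge, white with a blue band and a blue disc on top, about 0.14 kg, standing upright in one of the rack's three holes at the start, its flange on the rack's top. 114 mm tall in all, origin at the centre of its foot, z along its axis, up. From the foot up: black spigot 24 mm diameter and 34 mm long (its lowest 6 mm taper to 16 mm), flange 44 mm diameter and 5 mm thick, smooth round body 36 mm diameter and 75 mm tall to the flat top.
- rack: grey storage rack, a fixed block 80 x 190 x 46 mm (x, y, z), origin at the centre of its underside; three loose holes 27 mm wide and 40 mm deep along its y axis at -60, 0 and +60 mm. A cartridge standing in it has its foot 12 mm above the table.
- dock: fixed grey stand of the filter head, base 130 x 130 x 16 mm, origin at the centre of its underside, z up; it carries two 60 mm tall steel posts at x = -52 and +52 mm and a white scale plate, top 79 mm above the table, at x = +61, y = +45 mm. Nothing of dock, head or clips stands higher than 107 mm above the table.
- seat (a point): centre of the round mouth in the flat top of the blue filter head (block 76 x 64 x 50 mm, top 80 mm above the table at rest); z up along the bore, axes parallel to the dock's. Bore 26 mm wide, 40 mm deep, 3 mm chamfer. The flange comes to rest on this flat top: fully home, the cartridge's foot is 34 mm below this point.
- clip_left (a joint): how far the orange clip at the dock's +y is pushed outward, in m: 0 at rest, about 0.0035 while the flange spreads it. The two clips (+y and -y) stand 19 to 26 mm above the head's top on a stiff height-adjustable bridge, set differently each time. Their steep inner slopes meet the flange 15 to 23 mm before it is home and take a push of 5 to 12 N to pass (more if pushed in off-centre).
- clip_right (a joint): the same for the clip at the dock's -y. Once passed, both snap in over the flange with flat lips and keep it from coming up; depending on their setting they leave it 2 to 9 mm of free play upward before a tug is felt.
- head (a joint): height of the sprung filter head in m, 0 at rest: it floats up and down on a spring of 5 N per mm, so pressing with 10 N sinks it 2 mm (-0.002) and a tug of 10 N lifts it 2 mm (+0.002); hard stops at + and -6 mm. The head moves along with whatever is pushed into it or pulled in it.
- spent_a: a spent cartridge, tan with a black band, in another hole of the rack; not to be disturbed. 114 mm tall in all, origin at the centre of its foot, z along its axis, up. From the foot up: black spigot 24 mm diameter and 34 mm long (its lowest 6 mm taper to 16 mm), flange 44 mm diameter and 5 mm thick, smooth round body 36 mm diameter and 75 mm tall to the flat top.
- spent_b: a second spent cartridge like spent_a, in the remaining hole; not to be disturbed.
- spray: white spray bottle, 88 mm wide and 200 mm tall, bystander, origin under its centre
- case: small black case, 100 x 65 x 44 mm, bystander, origin under its centre
- tray: white tray, 140 x 200 x 25 mm, bystander, origin under its centre
- vial: small jar, 28 mm wide and 60 mm tall, bystander, origin under its centre
- cup: clear cup, 72 mm wide and 85 mm tall, bystander, origin under its centre
- gel: clear bottle with a blue cap, 60 mm wide and 160 mm tall, bystander, origin under its centre

How it is judged:
By the outcome, as a careful person would: the job done as asked, in the order asked, and still so for the second after the job is handed in, with the robot touching nothing.
It also fails if it takes over 66 s, if anything falls off the work surface, if the arm or the gripper's body presses on something with over 40 N, if the wrist force passes 120 N, or if a joint passes its speed limit or range.

## Working session

There is one attempt and no reset: what is moved stays moved. The work goes in short steps, Python scripts to look and compute and a tool call to move; the robot and the scene stay as the last step left them, time stands still between calls to the robot, and variables do not carry over. Pictures are saved under pics/ and viewed, and the job is handed in when it is done.

Besides the shell and the picture viewer there is one more tool, called after "Request:" as a command line: name --argument value ..., lists and objects as JSON in quotes. move_arm: Moves the arm, as the interface text tells. Its arguments: {"type":"object","properties":{"steps":{"type":"array"},"newtons":{"type":"number"}},"required":["steps"]}

```bash
mkdir -p pics; ls; python3 - <<'E'
from station import *
import cv2,json
for c in ("side","top"):
    cv2.imwrite(f"pics/{c}0.png",read_camera(c))
    k=calibration(c);print(k)
    for n in ("fresh","rack","dock","seat","spent_a","clip_left","spray","gel"):
        print(c,n,[(round(d["conf"],2),[round(float(v),1) for v in d["xy"]]) for d in place_of(c,n)[:3]])
o=get_obs();print(o)
E
```

```text
pics
{'camera_matrix': array([[400.70835434,   0.        , 321.85219043],
       [  0.        , 400.70835434, 199.49177549],
       [  0.        ,   0.        ,   1.        ]]), 'rvec': array([ 0.57324068, -2.66355698,  1.1440265 ]), 'tvec': array([0.53051961, 0.2025535 , 1.21320595])}
side fresh [(0.63, [300.2, 251.1])]
side rack [(0.98, [304.4, 254.7])]
side dock [(0.96, [361.9, 195.3]), (0.65, [287.0, 175.8])]
side seat [(0.58, [368.0, 173.4]), (0.22, [303.5, 204.5])]
side spent_a [(0.68, [315.1, 239.9]), (0.54, [289.2, 261.0]), (0.2, [302.2, 252.8])]Traceback (most recent call last):
  File "<stdin>", line 7, in <module>
ValueError: it knows: case, cup, dock, fresh, gel, rack, seat, spent, spray, tray, vial
```

```bash
cat > h.py <<'E'
from station import *
import cv2,numpy as np
def cam(c):
    k=calibration(c);R=cv2.Rodrigues(np.array(k["rvec"],float))[0];return k["camera_matrix"],R,np.array(k["tvec"],float).ravel()
def back(c,uv,z):
    K,R,t=cam(c);d=R.T@np.linalg.inv(K)@np.array([uv[0],uv[1],1.]);o=-R.T@t
    return o+d*(z-o[2])/d[2]
def proj(c,P):
    K,R,t=cam(c);return cv2.projectPoints(np.array(P,float).reshape(-1,3),cv2.Rodrigues(R)[0],t,K,None)[0].reshape(-1,2)
E
python3 - <<'E'
from h import *
Z=dict(fresh=.012,rack=0,dock=0,seat=.08,spent=.012,spray=0,gel=0,cup=0,case=0,tray=0,vial=0)
for c in ("side","top"):
    cv2.imwrite(f"pics/{c}1.png",read_camera(c))
    K,R,t=cam(c);print(c,(-R.T@t).round(3), K[0,0])
    for n in Z:
        if c=="side" and n in("case","tray","vial"):continue
        print(c,n,[(round(d["conf"],2),np.round(d["xy"],1).tolist(),back(c,d["xy"],Z[n]).round(3).tolist()) for d in place_of(c,n)[:3]])
o=get_obs();print({k:np.round(v,3).tolist() for k,v in o.items()})
E
```

```text
side [0.154 0.891 0.989] 400.70835434214604
side fresh [(0.8, [301.4, 251.1], [0.564, 0.196, 0.012])]
side rack [(0.72, [303.1, 256.1], [0.555, 0.203, 0.0])]
side dock [(0.72, [362.0, 192.9], [0.49, -0.146, 0.0]), (0.71, [285.7, 178.3], [0.786, -0.108, 0.0])]
side seat [(0.86, [366.6, 173.6], [0.484, -0.164, 0.08]), (0.44, [290.3, 354.9], [0.418, 0.534, 0.08])]
side spent [(0.72, [288.2, 262.7], [0.581, 0.253, 0.012]), (0.64, [313.0, 239.9], [0.551, 0.139, 0.012]), (0.27, [287.1, 356.7], [0.443, 0.515, 0.012])]
side spray [(0.75, [349.3, 144.3], [0.646, -0.41, -0.0]), (0.35, [360.1, 194.9], [0.493, -0.133, -0.0])]
side gel [(0.83, [411.9, 144.8], [0.404, -0.509, 0.0])]
side cup [(0.78, [287.0, 355.1], [0.449, 0.506, 0.0])]
top [ 0.306 -0.004  1.475] 434.4246416991385
top fresh [(0.47, [248.2, 202.1], [0.567, 0.201, 0.012])]
top rack [(0.7, [251.8, 201.9], [0.569, 0.19, 0.0]), (0.41, [460.8, 249.5], [0.406, -0.521, 0.0])]
top dock [(0.96, [346.8, 229.9], [0.473, -0.135, 0.0])]
top seat [(0.77, [352.1, 220.3], [0.495, -0.146, 0.08])]
top spent [(0.64, [264.4, 202.7], [0.565, 0.146, 0.0
[... 234 characters left out ...]
32.3], [0.464, 0.517, 0.0]), (0.52, [248.5, 200.9], [0.573, 0.202, 0.0])]
top case [(0.9, [340.6, 140.4], [0.792, -0.118, 0.0]), (0.64, [461.5, 248.9], [0.409, -0.524, 0.0]), (0.33, [424.0, 175.9], [0.663, -0.409, 0.0])]
top tray [(0.71, [278.0, 136.4], [0.806, 0.104, 0.0])]
top vial [(0.58, [308.5, 170.8], [0.68, -0.005, 0.0])]
{'t': 1.35, 'q': [1.17, 0.477, 0.022, 1.555, -0.011, 1.109, -0.083], 'joint_vel': [-0.0, 0.0, -0.001, -0.001, -0.0, -0.002, 0.0], 'joint_torque': [-0.0, -59.632, 1.606, -28.154, 0.013, 0.002, 0.0], 'eef_pos': [0.195, -0.646, 0.231], 'tool_rot': [0.0, 0.803, -0.596, 0.0], 'contact_force': [0.22, -0.067, 0.414], 'torque': [0.029, -0.008, 0.043], 'gripper_width': 1.002}
```

View pics/side0.png

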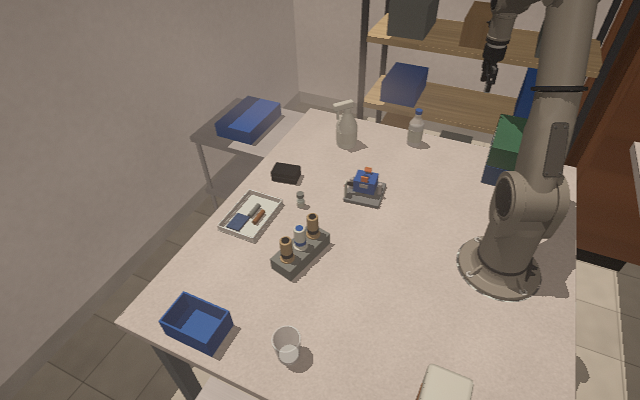

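View pics/top1.png

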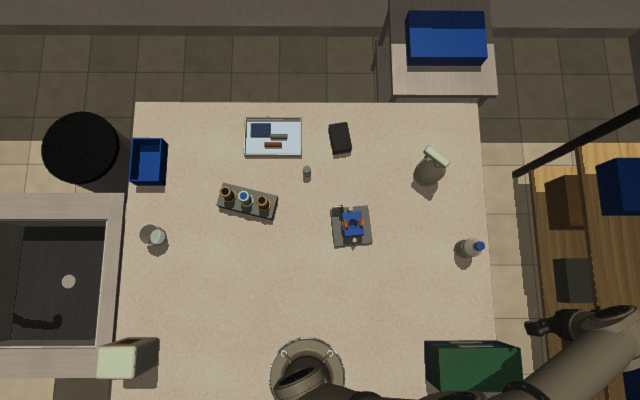

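```bash
python3 - <<'E'
import cv2,numpy as np
s=cv2.imread("pics/side0.png");t=cv2.imread("pics/top1.png")
f=lambda im,x,y,w,h,k:cv2.resize(im[y:y+h,x:x+w],None,fx=k,fy=k,interpolation=cv2.INTER_CUBIC)
a=np.hstack([f(s,335,155,60,60,6),f(t,320,195,60,60,6)])
b=np.hstack([f(s,265,205,70,75,5),f(t,212,175,70,75,5)])
cv2.imwrite("pics/zd.png",a);cv2.imwrite("pics/zr.png",b)
E
```

```text
(no output)
```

View pics/zd.png

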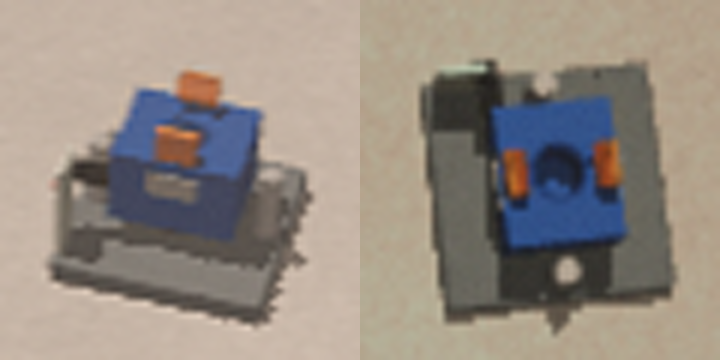

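View pics/zr.png

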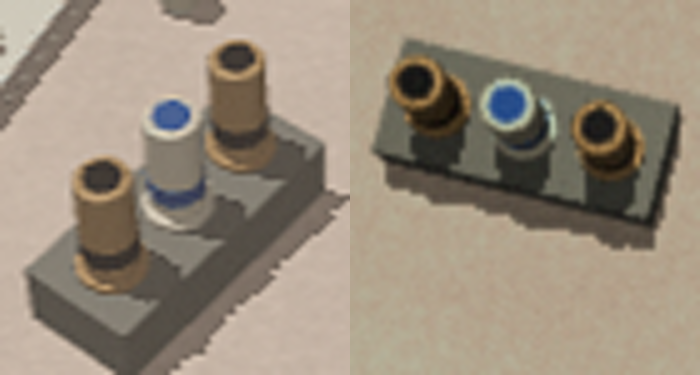

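```bash
cat > fit.py <<'E'
from h import *
from scipy.optimize import minimize
ims={"side":cv2.imread("pics/side0.png"),"top":cv2.imread("pics/top1.png")}
def blue(c,roi):
    hsv=cv2.cvtColor(ims[c],cv2.COLOR_BGR2HSV);m=np.zeros((400,640),np.uint8);x,y,w,h=roi
    m[y:y+h,x:x+w]=cv2.inRange(hsv,(100,110,40),(130,255,255))[y:y+h,x:x+w];return m
M={"side":blue("side",(335,155,60,60)),"top":blue("top",(320,195,60,60))}
# fill clips within by hull
H={}
for c in M:
    pts=cv2.findNonZero(M[c]);n,l,s,_=cv2.connectedComponentsWithStats(M[c]);k=1+s[1:,4].argmax();m=(l==k).astype(np.uint8)
    h=cv2.convexHull(cv2.findNonZero(m));H[c]=cv2.fillConvexPoly(np.zeros((400,640),np.uint8),h,255);print(c,s[k])
def sil(c,p,S=16):
    x,y,a=p;C,s_=np.cos(a),np.sin(a)
    P=[[x+C*u-s_*v,y+s_*u+C*v,z] for u in(-.038,.038) for v in(-.032,.032) for z in(.03,.08)]
    q=cv2.convexHull(proj(c,P).astype(np.float32))
    im=np.zeros((400,640),np.uint8);cv2.fillConvexPoly(im,np.round(q*256).astype(np.int32),255,cv2.LINE_AA,8);return im
def cost(p,cs=("side","top")):
    return sum(np.abs(sil(c,p).astype(float)-H[c]).sum()/255 for c in cs)
for cs in (("side","top"),("top",),("side",)):
    best=min((minimize(cost,[.49+i*.004,-.146+j*.005,.1],args=(cs,),method="Nelder-Mead",options=dict(initial_simplex=[[.49+i*.004,-.146+j*.005,.1],[.5,-.146,.1],[.49,-.155,.1],[.49,-.146,.2]],xatol=1e-5,fatol=.01)) for i in(-1,1) for j in(-1,1)),key=lambda r:r.fun)
    print(cs,best.x.round(4),best.fun)
# disc
for c,roi in(("side",(285,218,30,20)),("top",(230,182,25,25))):
    m=blue(c,roi);n,l,s,ce=cv2.connectedComponentsWithStats(m)
    ys,xs=np.where(l==1+s[1:,4].argmax());print(c,s[1:],xs.mean(),ys.mean(),back(c,(xs.mean(),ys.mean()),.126).round(4))
E
python3 fit.py
```

```text
side [366 173  12  11  79]
top [342 211  22  26 383]
('side', 'top') [ 0.4863 -0.1507  0.1841] 540.9411764705883
('top',) [ 0.4867 -0.1495  0.1244] 78.38823529411765
('side',) [ 0.4917 -0.2036  0.3164] 414.2823529411765
side [[296 225   7   6  30]] 298.8333333333333 227.8 [0.5629 0.2017 0.126 ]
top [[240 193   7   6  36]] 242.86111111111111 195.38888888888889 [0.5677 0.2026 0.126 ]
```

```bash
python3 - <<'E'
import cv2
s=cv2.imread("pics/side0.png");t=cv2.imread("pics/top1.png")
h=cv2.cvtColor(s,cv2.COLOR_BGR2HSV)
for y,x in((180,360),(188,360),(185,370),(172,375),(190,345),(200,360)):print(s[y,x],h[y,x])
print(s[226:230,296:303].tolist())
E
sed -i 's/(100,110,40)/(105,100,30)/' fit.py
python3 - <<'E'
import re
p='fit.py';t=open(p).read()
t=t.replace('"side":blue("side",(335,155,60,60))','"side":cv2.morphologyEx(blue("side",(335,155,60,60)),cv2.MORPH_CLOSE,np.ones((3,3)))')
t+='''
for c in H:
    cv2.imwrite("pics/m_%s.png"%c,cv2.resize(np.hstack([M[c],H[c],sil(c,best.x)]),None,fx=.4,fy=.4))
    v=ims[c].copy();v[M[c]>0]=(0,255,0);x,y=(335,155) if c=="side" else (320,195)
    cv2.imwrite("pics/mm_%s.png"%c,cv2.resize(v[y:y+60,x:x+60],None,fx=6,fy=6,interpolation=0))
'''
open(p,'w').write(t)
E
cd .;python3 fit.py; python3 -c "
import cv2,numpy as np
cv2.imwrite('pics/mm.png',np.hstack([cv2.imread('pics/mm_side.png'),cv2.imread('pics/mm_top.png')]))"
```

```text
[122  95  95] [120  56 122]
[90 67 64] [117  74  90]
[90 69 66] [116  68  90]
[162 177 194] [ 14  42 194]
[ 96 110 118] [ 19  48 118]
[115 123 130] [ 16  29 130]
[[[152, 117, 101], [147, 94, 67], [147, 95, 70], [147, 96, 72], [148, 95, 70], [146, 92, 64], [156, 134, 121]], [[146, 91, 65], [148, 97, 72], [147, 98, 73], [148, 99, 75], [147, 98, 74], [147, 95, 70], [145, 89, 61]], [[147, 94, 67], [148, 97, 73], [147, 97, 73], [149, 98, 76], [148, 99, 74], [147, 96, 71], [134, 84, 61]], [[143, 99, 77], [146, 94, 67], [147, 96, 71], [148, 97, 72], [147, 96, 71], [147, 92, 67], [157, 135, 124]]]
side [354 170  24  15 166]
top [342 211  22  26 391]
('side', 'top') [ 0.4863 -0.1502  0.1699] 390.2901960784314
('top',) [ 0.4872 -0.1496  0.0907] 76.28235294117647Traceback (most recent call last):
  File "fit.py", line 21, in <module>
    best=min((minimize(cost,[.49+i*.004,-.146+j*.005,.1],args=(cs,),method="Nelder-Mead",options=dict(initial_simplex=[[.49+i*.004,-.146+j*.005,.1],[.5,-.146,.1],[.49,-.155,.1],[.49,-.146,.2]],xatol=1e-5,fatol=.01)) for i in(-1,1) for j in(-1,1)),key=lambda r:r.fun
[... 1251 characters left out ...]
e "h.py", line 4, in cam
    k=calibration(c);R=cv2.Rodrigues(np.array(k["rvec"],float))[0];return k["camera_matrix"],R,np.array(k["tvec"],float).ravel()
ValueError: time passes only in moves, steps and waits
[ WARN:0@0.021] global loadsave.cpp:275 findDecoder imread_('pics/mm_side.png'): can't open/read file: check file path/integrity
[ WARN:0@0.021] global loadsave.cpp:275 findDecoder imread_('pics/mm_top.png'): can't open/read file: check file path/integrity
Traceback (most recent call last):
cv2.error: OpenCV(4.12.0) :-1: error: (-5:Bad argument) in function 'imwrite'
> Overload resolution failed:
>  - img data type = object is not supported
>  - Expected Ptr<cv::UMat> for argument 'img'
```

```bash
python3 - <<'E'
from station import *
import pickle
pickle.dump({c:calibration(c) for c in("side","top")},open("cal.pkl","wb"));print(get_obs()["t"])
E
sed -i 's/k=calibration(c);/k=CAL[c];/; s/^import cv2.*/&\nimport pickle\nCAL=pickle.load(open("cal.pkl","rb"))/' h.py
sed -i 's/(105,100,30)/(105,60,30)/' fit.py
python3 fit.py; python3 -c "
import cv2,numpy as np
cv2.imwrite('pics/mm.png',np.hstack([cv2.imread('pics/mm_side.png'),cv2.imread('pics/mm_top.png')]))"
```

```text
1.35
side [353 170  25  25 365]
top [341 211  24  26 437]
('side', 'top') [ 0.4854 -0.1489  0.147 ] 124.52941176470588
('top',) [ 0.487  -0.1483  0.1104] 44.741176470588236
('side',) [ 0.4826 -0.1488  0.2145] 57.60392156862745
side [[296 225   7   6  33]] 298.75757575757575 227.57575757575756 [0.5635 0.201  0.126 ]
top [[240 192   7   7  40]
 [250 201   1   1   1]
 [247 203   1   2   2]
 [245 204   1   1   1]] 243.025 195.325 [0.5679 0.2021 0.126 ]
```

View pics/mm.png

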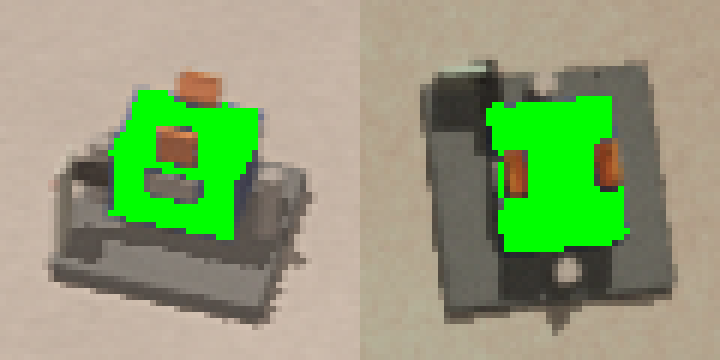

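Request:
move_arm --steps '[{"fingers":85,"translation":[15,35,15],"turn":0.07},{"fingers":85,"translation":[23,53,15],"turn":0.07},{"fingers":85,"translation":[23,53,15],"turn":0.07},{"fingers":85,"translation":[23,53,15],"turn":0.07},{"fingers":85,"translation":[23,53,10],"turn":0.07},{"fingers":85,"translation":[23,53,0],"turn":0.07},{"fingers":85,"translation":[23,53,0],"turn":0.07},{"fingers":85,"translation":[23,53,0],"turn":0.07},{"fingers":85,"translation":[23,53,0],"turn":0.07},{"fingers":85,"translation":[23,53,0],"turn":0.07}]'

```text
t: 2.6
eef_pos: [0.4173, -0.1326, 0.3017]
tool_rot: [0.0, 0.959, -0.284, 0.001]
contact_force: [1.9, -0.2, 0.8]
gripper_width: 0.993
```

Request:
move_arm --steps '[{"fingers":85,"translation":[23,53,0],"turn":0.07},{"fingers":85,"translation":[23,53,0],"turn":0.07},{"fingers":85,"translation":[23,53,0],"turn":0.07},{"fingers":85,"translation":[23,53,-10],"turn":0.07},{"fingers":85,"translation":[20,45,-20],"turn":0.05},{"fingers":85,"translation":[15,35,-20],"turn":0},{"fingers":85,"translation":[10,24,-20],"turn":0},{"fingers":85,"translation":[0,0,0],"turn":0},{"fingers":85,"translation":[0,0,0],"turn":0}]'

```text
t: 3.72
eef_pos: [0.554, 0.1809, 0.2317]
tool_rot: [0.0, 0.992, -0.124, 0.0]
contact_force: [0.0, -0.2, 0.3]
gripper_width: 0.995
```

```bash
python3 - <<'E'
from h import *
f=lambda im,x,y,w,h,k:cv2.resize(im[y:y+h,x:x+w],None,fx=k,fy=k,interpolation=cv2.INTER_CUBIC)
a=read_camera("side");b=read_camera("top");cv2.imwrite("pics/s2.png",a);cv2.imwrite("pics/t2.png",b)
cv2.imwrite("pics/z2.png",np.hstack([f(a,260,120,75,110,5),f(b,205,145,75,110,5)]))
o=get_obs();print({k:np.round(v,4).tolist() for k,v in o.items()})
for c in("side","top"):print(c,proj(c,[o["eef_pos"]]))
E
```

```text
{'t': 3.825, 'q': [0.1031, 0.4043, -0.6781, 1.7459, 0.2834, 1.09, -0.9177], 'joint_vel': [0.0027, -0.0045, -0.0025, 0.0014, -0.0001, -0.0019, -0.005], 'joint_torque': [-0.4498, -48.0851, -6.9201, -26.6677, -0.0037, -0.0066, 0.0067], 'eef_pos': [0.5542, 0.1805, 0.2322], 'tool_rot': [0.0002, 0.9922, -0.1246, 0.0007], 'contact_force': [-0.2262, -0.6107, -0.588], 'torque': [0.0772, 0.0143, 0.0068], 'gripper_width': 0.9969}
side [[302.90593604 197.53179684]]
top [[244.95461386 192.9962825 ]]
```

View pics/z2.png

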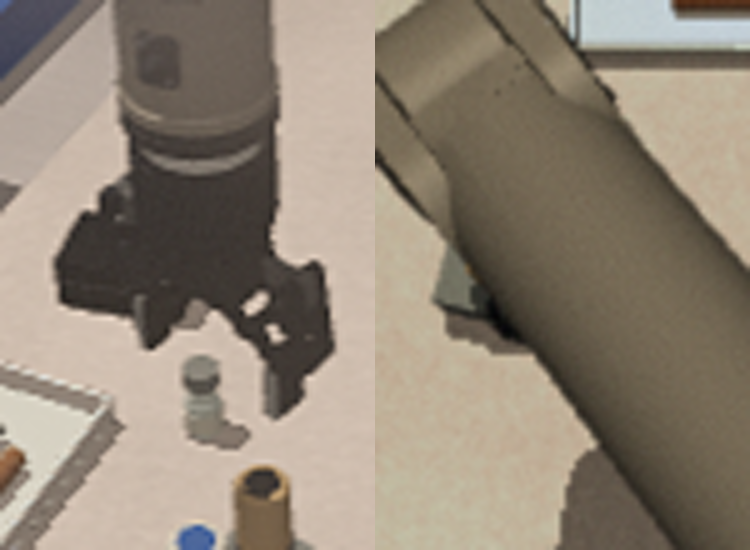

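Request:
move_arm --steps '[{"fingers":85,"translation":[6,10,-10],"turn":0.015},{"fingers":85,"translation":[6,11,-10],"turn":0},{"fingers":85,"translation":[0,0,-20],"turn":0},{"fingers":85,"translation":[0,0,-25],"turn":0},{"fingers":85,"translation":[0,0,-15],"turn":0},{"fingers":85,"translation":[0,0,0],"turn":0},{"fingers":85,"translation":[0,0,0],"turn":0}]'

```text
t: 4.7
eef_pos: [0.5662, 0.203, 0.1519]
tool_rot: [-0.0, 0.993, -0.116, 0.0]
contact_force: [-0.5, -0.3, 0.8]
gripper_width: 0.996
```

```bash
python3 - <<'E'
from h import *
f=lambda im,x,y,w,h,k:cv2.resize(im[y:y+h,x:x+w],None,fx=k,fy=k,interpolation=cv2.INTER_CUBIC)
a=read_camera("side");cv2.imwrite("pics/s3.png",a)
cv2.imwrite("pics/z3.png",f(a,250,150,90,120,5))
o=get_obs();print({k:np.round(v,4).tolist() for k,v in o.items() if k in("t","eef_pos","tool_rot","contact_force")})
p=o["eef_pos"];c,s=np.cos(-.233),np.sin(-.233)
print((proj("side",[[p[0]+d*c,p[1]+d*s,p[2]+.013] for d in(-.0425,.0425)])-[250,150])*5)
E
```

```text
{'t': 4.75, 'eef_pos': [0.5664, 0.2031, 0.1522], 'tool_rot': [-0.0004, 0.9932, -0.1162, 0.0007], 'contact_force': [0.5866, -0.7072, 0.03]}
[[291.04555735 375.11450829]
 [178.34035135 310.56135749]]
```

View pics/z3.png

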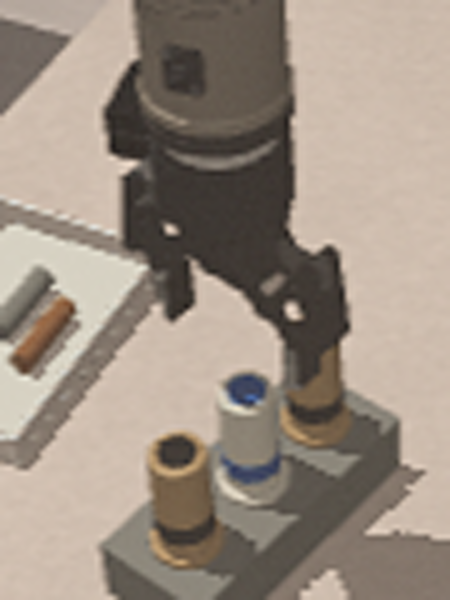

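Request:
move_arm --steps '[{"fingers":85,"translation":[0,0,-15],"turn":0},{"fingers":85,"translation":[0,0,-20],"turn":0},{"fingers":85,"translation":[0,0,-20],"turn":0},{"fingers":85,"translation":[0,0,-12],"turn":0},{"fingers":60,"translation":[0,0,0],"turn":0},{"fingers":60,"translation":[0,0,0],"turn":0},{"fingers":60,"translation":[0,0,0],"turn":0}]'

```text
t: 5.62
eef_pos: [0.5663, 0.203, 0.085]
tool_rot: [-0.0, 0.993, -0.116, 0.001]
contact_force: [0.1, -0.4, -0.2]
gripper_width: 0.7
```

```bash
python3 - <<'E'
from h import *
f=lambda im,x,y,w,h,k:cv2.resize(im[y:y+h,x:x+w],None,fx=k,fy=k,interpolation=cv2.INTER_CUBIC)
a=read_camera("side");cv2.imwrite("pics/s4.png",a)
cv2.imwrite("pics/z4.png",f(a,265,180,75,85,7))
o=get_obs();print({k:np.round(v,4).tolist() for k,v in o.items() if k in("t","eef_pos","tool_rot","contact_force","gripper_width")})
E
```

```text
{'t': 5.675, 'eef_pos': [0.5663, 0.2029, 0.085], 'tool_rot': [-0.0003, 0.9932, -0.1163, 0.0006], 'contact_force': [0.3812, -0.0647, -0.3347], 'gripper_width': 0.7041}
```

View pics/z4.png

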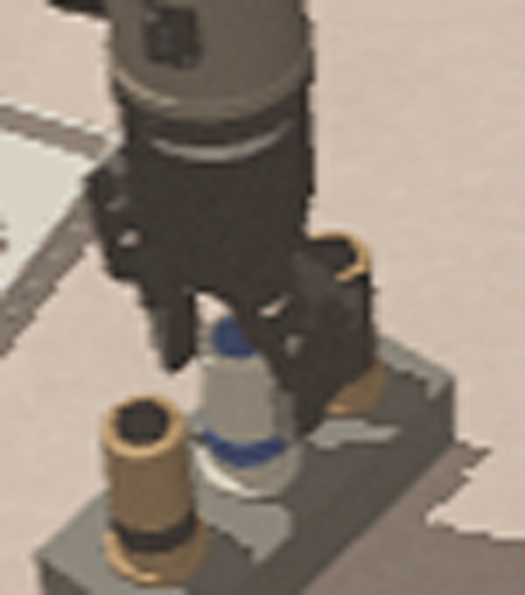

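Request:
move_arm --newtons 20 --steps '[{"fingers":46,"translation":[0,0,0],"turn":0},{"fingers":42,"translation":[0,0,0],"turn":0},{"fingers":40,"translation":[0,0,0],"turn":0},{"fingers":38,"translation":[0,0,0],"turn":0},{"fingers":36,"translation":[0,0,0],"turn":0},{"fingers":34,"translation":[0,0,0],"turn":0},{"fingers":30,"translation":[0,0,0],"turn":0}]'

```text
t: 6.55
eef_pos: [0.5657, 0.2028, 0.0844]
tool_rot: [-0.0, 0.993, -0.116, -0.0]
contact_force: [-1.0, 0.6, 1.6]
gripper_width: 0.417
```

```bash
python3 - <<'E'
from h import *
o=get_obs();print({k:np.round(v,4).tolist() for k,v in o.items() if k in("t","eef_pos","tool_rot","contact_force","torque","gripper_width")})
E
```

```text
{'t': 6.55, 'eef_pos': [0.5657, 0.2028, 0.0844], 'tool_rot': [-0.0, 0.9932, -0.1162, -0.0001], 'contact_force': [-1.0139, 0.5777, 1.6027], 'torque': [0.0291, 0.2299, 0.0122], 'gripper_width': 0.4172}
```

Request:
move_arm --newtons 60 --steps '[{"fingers":30,"translation":[0,0,0],"turn":0},{"fingers":30,"translation":[0,0,0],"turn":0},{"fingers":30,"translation":[0,0,10],"turn":0},{"fingers":30,"translation":[0,0,20],"turn":0},{"fingers":30,"translation":[0,0,30],"turn":0},{"fingers":30,"translation":[0,0,30],"turn":0},{"fingers":30,"translation":[0,0,30],"turn":0},{"fingers":30,"translation":[0,0,20],"turn":0},{"fingers":30,"translation":[0,0,0],"turn":0}]'

```text
t: 7.68
eef_pos: [0.5667, 0.2032, 0.2263]
tool_rot: [-0.001, 0.993, -0.116, 0.002]
contact_force: [-0.2, 0.5, -1.7]
gripper_width: 0.407
```

```bash
python3 - <<'E'
from h import *
f=lambda im,x,y,w,h,k:cv2.resize(im[y:y+h,x:x+w],None,fx=k,fy=k,interpolation=cv2.INTER_CUBIC)
a=read_camera("side");cv2.imwrite("pics/s5.png",a)
cv2.imwrite("pics/z5.png",f(a,265,140,75,115,5))
o=get_obs();print({k:np.round(v,4).tolist() for k,v in o.items() if k in("t","eef_pos","tool_rot","contact_force","torque","gripper_width")})
E
```

```text
{'t': 7.725, 'eef_pos': [0.566, 0.2026, 0.2247], 'tool_rot': [-0.0001, 0.9932, -0.1164, 0.0005], 'contact_force': [0.3455, -0.7109, -1.45], 'torque': [0.0307, 0.0133, 0.0083], 'gripper_width': 0.4061}
```

View pics/z5.png

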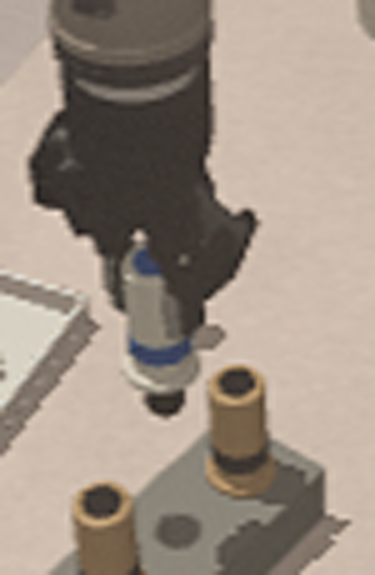

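Request:
move_arm --steps '[{"fingers":30,"translation":[-6,-25,0],"turn":0},{"fingers":30,"translation":[-10,-45,0],"turn":0},{"fingers":30,"translation":[-11,-50,0],"turn":0},{"fingers":30,"translation":[-12,-50,0],"turn":0},{"fingers":30,"translation":[-12,-50,0],"turn":0},{"fingers":30,"translation":[-12,-50,0],"turn":0},{"fingers":30,"translation":[-10,-45,0],"turn":0},{"fingers":30,"translation":[-8,-35,0],"turn":0},{"fingers":30,"translation":[0,0,0],"turn":0},{"fingers":30,"translation":[0,0,0],"turn":0}]'

```text
t: 8.98
eef_pos: [0.4844, -0.1466, 0.2234]
tool_rot: [-0.0, 0.993, -0.116, -0.001]
contact_force: [0.2, 1.1, -1.1]
gripper_width: 0.403
```

```bash
cat > look.py <<'E'
import sys
from h import *
n=sys.argv[1]
f=lambda im,x,y,w,h,k:cv2.resize(im[y:y+h,x:x+w],None,fx=k,fy=k,interpolation=cv2.INTER_CUBIC)
a=read_camera("side");b=read_camera("top");cv2.imwrite(f"pics/s{n}.png",a);cv2.imwrite(f"pics/t{n}.png",b)
cv2.imwrite(f"pics/z{n}.png",np.hstack([f(a,330,110,65,100,6),f(b,315,170,65,100,6)]))
o=get_obs();print({k:np.round(v,4).tolist() for k,v in o.items() if k in("t","eef_pos","tool_rot","contact_force","torque","gripper_width")})
E
python3 look.py 6
```

```text
{'t': 9.075, 'eef_pos': [0.4849, -0.1458, 0.2238], 'tool_rot': [-0.0004, 0.9933, -0.1151, -0.0004], 'contact_force': [-1.2892, 0.1958, -1.0235], 'torque': [-0.0201, 0.0012, -0.033], 'gripper_width': 0.4061}
```

View pics/z6.png

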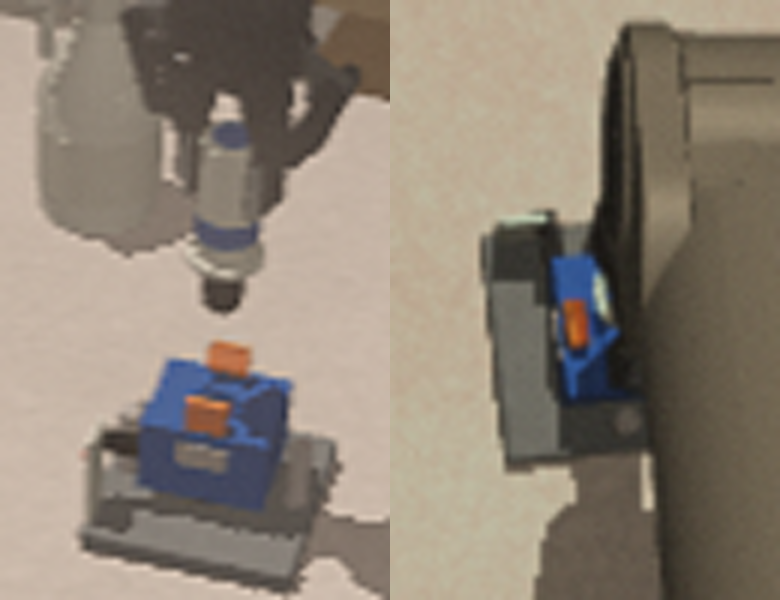

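```bash
cat > ov.py <<'E'
import sys
from h import *
n=sys.argv[1];x,y,zf=map(float,sys.argv[2:5])
a=cv2.imread(f"pics/s{n}.png");k=8;x0,y0,w,h=345,110,50,75
v=cv2.resize(a[y0:y0+h,x0:x0+w],None,fx=k,fy=k,interpolation=0)
v2=v.copy();th=np.linspace(0,2*np.pi,60)
for z,r in((0,.008),(.006,.012),(.034,.012),(.034,.022),(.039,.022),(.039,.018),(.114,.018)):
    q=proj("side",np.c_[x+r*np.cos(th),y+r*np.sin(th),np.full(60,zf+z)])
    q=((q+.5-[x0,y0])*k).round().astype(np.int32);cv2.polylines(v2,[q],True,(0,255,0) if z<.05 else (0,0,255),1)
cv2.imwrite(f"pics/ov{n}.png",cv2.hconcat([v2,v])[:600])
E
python3 ov.py 6 .4826 -.1488 .1512
```

```text
(no output)
```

View pics/ov6.png

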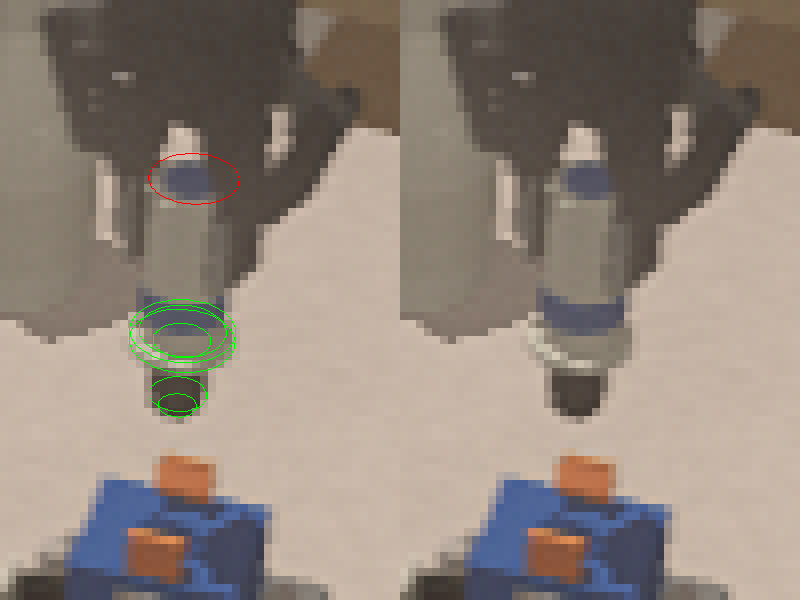

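Request:
move_arm --steps '[{"fingers":30,"translation":[0,0,-15],"turn":0},{"fingers":30,"translation":[0,0,-20],"turn":0},{"fingers":30,"translation":[0,0,-15],"turn":0},{"fingers":30,"translation":[0,0,-10],"turn":0},{"fingers":30,"translation":[0,0,-3],"turn":0},{"fingers":30,"translation":[0,0,0],"turn":0},{"fingers":30,"translation":[0,0,0],"turn":0}]'

```text
t: 9.95
eef_pos: [0.4853, -0.1474, 0.1618]
tool_rot: [0.0, 0.993, -0.116, 0.001]
contact_force: [1.1, -0.1, -1.5]
gripper_width: 0.403
```

```bash
python3 look.py 7; python3 ov.py 7 .4826 -.1488 .0883
```

```text
{'t': 10.05, 'eef_pos': [0.4851, -0.1474, 0.1618], 'tool_rot': [0.0001, 0.9932, -0.1163, 0.0005], 'contact_force': [-0.1914, -0.4176, -1.4077], 'torque': [-0.0252, 0.006, -0.0127], 'gripper_width': 0.4118}
```

View pics/ov7.png

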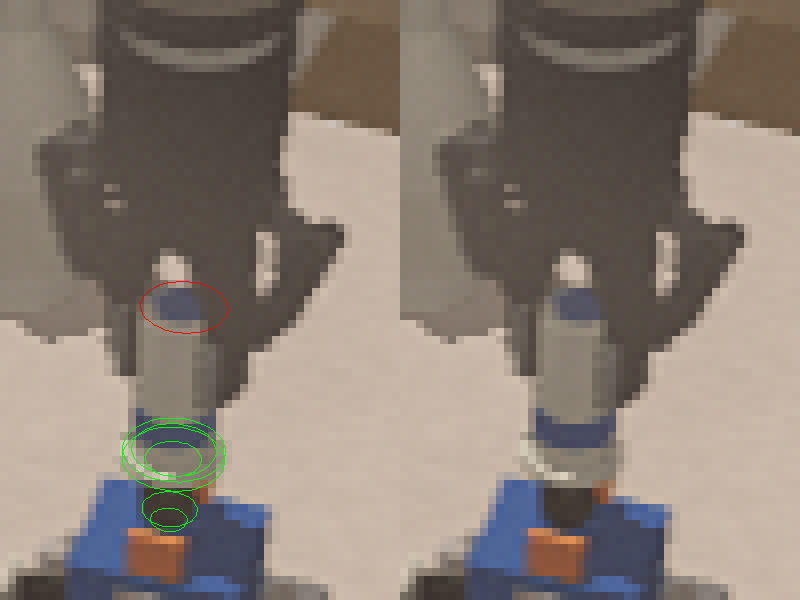

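Request:
move_arm --steps '[{"fingers":30,"translation":[0,0,-4],"turn":0},{"fingers":30,"translation":[0,0,-4],"turn":0},{"fingers":30,"translation":[0,0,-3],"turn":0},{"fingers":30,"translation":[0,0,-2],"turn":0},{"fingers":30,"translation":[0,0,0],"turn":0}]'

```text
t: 10.68
eef_pos: [0.4847, -0.1472, 0.1481]
tool_rot: [-0.0, 0.993, -0.116, -0.0]
contact_force: [-0.3, 0.0, -0.6]
gripper_width: 0.409
```

Request:
move_arm --steps '[{"fingers":30,"translation":[0,0,-2],"turn":0},{"fingers":30,"translation":[0,0,-2],"turn":0},{"fingers":30,"translation":[0,0,0],"turn":0}]'

```text
t: 11.05
eef_pos: [0.4845, -0.1473, 0.1441]
tool_rot: [-0.0, 0.993, -0.116, -0.0]
contact_force: [-0.9, -1.1, -1.3]
gripper_width: 0.408
```

Request:
move_arm --steps '[{"fingers":30,"translation":[0,0,-1],"turn":0},{"fingers":30,"translation":[0,0,-1],"turn":0},{"fingers":30,"translation":[0,0,0],"turn":0}]'

```text
t: 11.42
eef_pos: [0.4846, -0.1473, 0.1422]
tool_rot: [0.0, 0.993, -0.116, -0.0]
contact_force: [-1.3, 0.2, -1.2]
gripper_width: 0.405
```

```bash
python3 look.py 8; python3 ov.py 8 .4826 -.1488 .0697
```

```text
{'t': 11.525, 'eef_pos': [0.4846, -0.1473, 0.1422], 'tool_rot': [0.0, 0.9932, -0.1163, -0.0002], 'contact_force': [-2.8811, 0.2268, -0.0068], 'torque': [-0.0599, 0.4619, 0.052], 'gripper_width': 0.4083}
```

View pics/ov8.png

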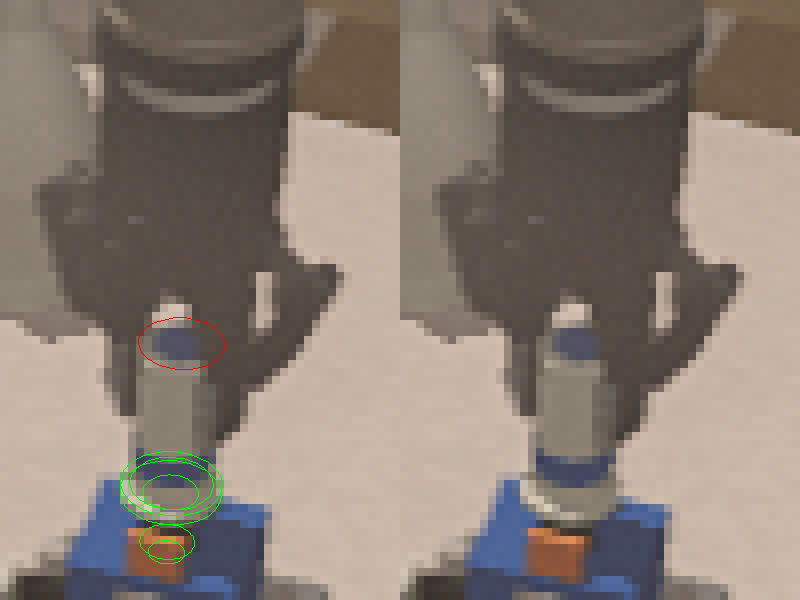

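Request:
move_arm --steps '[{"fingers":30,"translation":[-1,0,0],"turn":0},{"fingers":30,"translation":[0,0,0],"turn":0}]'

```text
t: 11.78
eef_pos: [0.4843, -0.1472, 0.1425]
tool_rot: [-0.0, 0.993, -0.116, 0.0]
contact_force: [-0.4, 0.6, -1.7]
gripper_width: 0.409
```

```bash
cat > st.py <<'E'
from h import *
o=get_obs();print({k:np.round(v,4).tolist() for k,v in o.items() if k in("t","eef_pos","tool_rot","contact_force","torque","gripper_width")})
E
python3 st.py
```

```text
{'t': 11.775, 'eef_pos': [0.4843, -0.1472, 0.1425], 'tool_rot': [-0.0001, 0.9932, -0.1162, 0.0005], 'contact_force': [-0.4137, 0.5633, -1.721], 'torque': [0.0269, 0.0223, -0.0392], 'gripper_width': 0.4088}
```

Request:
move_arm --steps '[{"fingers":30,"translation":[-0.3,0,-1],"turn":0},{"fingers":30,"translation":[0,0,-1],"turn":0},{"fingers":30,"translation":[0,0,-1],"turn":0},{"fingers":30,"translation":[0,0,0],"turn":0}]'

```text
t: 12.28
eef_pos: [0.4835, -0.1472, 0.1392]
tool_rot: [-0.0, 0.993, -0.116, -0.0]
contact_force: [-0.2, -0.4, -1.1]
gripper_width: 0.406
```

```bash
python3 st.py
```

```text
{'t': 12.275, 'eef_pos': [0.4835, -0.1472, 0.1392], 'tool_rot': [-0.0, 0.9932, -0.1162, -0.0], 'contact_force': [-0.2201, -0.3672, -1.063], 'torque': [-0.0014, 0.0543, 0.0149], 'gripper_width': 0.4062}
```

Foot is at 66.8 mm (~21 mm before home). Continue gently.

Request:
move_arm --steps '[{"fingers":30,"translation":[0,0,-1],"turn":0},{"fingers":30,"translation":[0,0,-1],"turn":0},{"fingers":30,"translation":[0,0,0],"turn":0}]'

```text
t: 12.65
eef_pos: [0.4835, -0.1473, 0.1372]
tool_rot: [-0.0, 0.993, -0.116, -0.0]
contact_force: [0.1, -0.3, -1.8]
gripper_width: 0.406
```

Request:
move_arm --steps '[{"fingers":30,"translation":[0,0,-1],"turn":0},{"fingers":30,"translation":[0,0,-1],"turn":0},{"fingers":30,"translation":[0,0,0],"turn":0}]'

```text
t: 13.02
eef_pos: [0.4836, -0.1474, 0.1353]
tool_rot: [0.0, 0.993, -0.116, 0.0]
contact_force: [-0.2, 0.0, -0.3]
gripper_width: 0.407
```

```bash
python3 st.py
```

```text
{'t': 13.025, 'eef_pos': [0.4836, -0.1474, 0.1353], 'tool_rot': [0.0, 0.9932, -0.1163, 0.0001], 'contact_force': [-0.1715, 0.0326, -0.284], 'torque': [-0.1644, -0.0606, 0.0261], 'gripper_width': 0.4073}
```

Request:
move_arm --steps '[{"fingers":30,"translation":[0,0,-1],"turn":0},{"fingers":30,"translation":[0,0,0],"turn":0}]'

```text
t: 13.28
eef_pos: [0.4837, -0.1473, 0.1344]
tool_rot: [0.0, 0.993, -0.116, 0.0]
contact_force: [-0.3, -0.1, -0.3]
gripper_width: 0.407
```

```bash
python3 st.py
```

```text
{'t': 13.275, 'eef_pos': [0.4837, -0.1473, 0.1344], 'tool_rot': [0.0, 0.9932, -0.1162, 0.0002], 'contact_force': [-0.2874, -0.0941, -0.2997], 'torque': [-0.0794, 0.0203, 0.1067], 'gripper_width': 0.4071}
```

Request:
move_arm --steps '[{"fingers":30,"translation":[0,0,-1],"turn":0},{"fingers":30,"translation":[0,0,0],"turn":0}]'

```text
t: 13.52
eef_pos: [0.4837, -0.1473, 0.1334]
tool_rot: [0.0, 0.993, -0.116, 0.0]
contact_force: [0.2, -0.5, 2.5]
gripper_width: 0.406
```

```bash
python3 st.py
```

```text
{'t': 13.525, 'eef_pos': [0.4837, -0.1473, 0.1334], 'tool_rot': [0.0, 0.9932, -0.1162, 0.0002], 'contact_force': [0.2058, -0.4536, 2.525], 'torque': [-0.0276, -0.0967, 0.0275], 'gripper_width': 0.4055}
```

Request:
move_arm --steps '[{"fingers":30,"translation":[0,0,-1],"turn":0},{"fingers":30,"translation":[0,0,0],"turn":0}]'

```text
t: 13.78
eef_pos: [0.4837, -0.1473, 0.1324]
tool_rot: [-0.0, 0.993, -0.116, 0.0]
contact_force: [-0.6, -0.1, 2.0]
gripper_width: 0.408
```

```bash
python3 st.py
```

```text
{'t': 13.775, 'eef_pos': [0.4837, -0.1473, 0.1324], 'tool_rot': [-0.0, 0.9932, -0.1162, 0.0002], 'contact_force': [-0.6213, -0.076, 1.992], 'torque': [-0.041, -0.0702, -0.0007], 'gripper_width': 0.4075}
```

Request:
move_arm --steps '[{"fingers":30,"translation":[0,0,-0.7],"turn":0},{"fingers":30,"translation":[0,0,0],"turn":0}]'

```text
t: 14.02
eef_pos: [0.4837, -0.1473, 0.1317]
tool_rot: [-0.0, 0.993, -0.116, 0.0]
contact_force: [1.2, -0.8, 2.6]
gripper_width: 0.407
```

```bash
python3 st.py
```

```text
{'t': 14.025, 'eef_pos': [0.4837, -0.1473, 0.1317], 'tool_rot': [-0.0, 0.9932, -0.1162, 0.0002], 'contact_force': [1.2189, -0.806, 2.6127], 'torque': [-0.0187, -0.1704, -0.0153], 'gripper_width': 0.4066}
```

Request:
move_arm --steps '[{"fingers":30,"translation":[0,0,-1],"turn":0},{"fingers":30,"translation":[0,0,0],"turn":0}]'

```text
t: 14.28
eef_pos: [0.4837, -0.1473, 0.1307]
tool_rot: [-0.0, 0.993, -0.116, 0.0]
contact_force: [-0.2, 0.2, 3.8]
gripper_width: 0.406
```

Request:
move_arm --steps '[{"fingers":30,"translation":[0,0,-1],"turn":0},{"fingers":30,"translation":[0,0,0],"turn":0}]'

```text
t: 14.52
eef_pos: [0.4837, -0.1473, 0.1296]
tool_rot: [-0.0, 0.993, -0.116, 0.0]
contact_force: [0.1, -0.6, 4.8]
gripper_width: 0.405
```

```bash
python3 look.py 9
```

```text
{'t': 14.625, 'eef_pos': [0.4836, -0.1473, 0.1296], 'tool_rot': [-0.0, 0.9932, -0.1162, 0.0001], 'contact_force': [1.1134, -1.3017, 3.6509], 'torque': [-0.062, -0.0913, 0.0313], 'gripper_width': 0.4092}
```

View pics/z9.png

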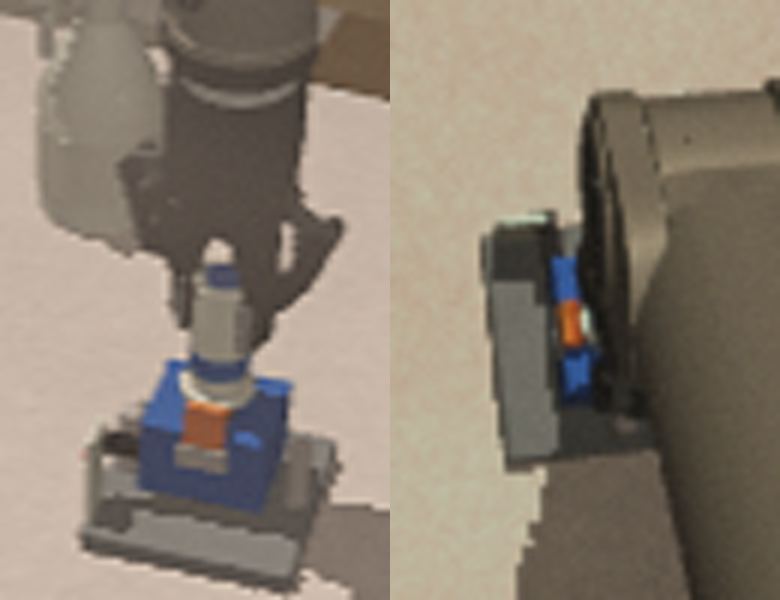

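Request:
move_arm --steps '[{"fingers":30,"translation":[0,0,-1],"turn":0},{"fingers":30,"translation":[0,0,0],"turn":0}]'

```text
t: 14.88
eef_pos: [0.4837, -0.1473, 0.1287]
tool_rot: [0.0, 0.993, -0.116, 0.0]
contact_force: [0.1, -0.5, 4.0]
gripper_width: 0.408
```

Request:
move_arm --steps '[{"fingers":30,"translation":[0,0,-1],"turn":0},{"fingers":30,"translation":[0,0,0],"turn":0}]'

```text
t: 15.12
eef_pos: [0.4837, -0.1474, 0.1278]
tool_rot: [0.0, 0.993, -0.116, 0.0]
contact_force: [-0.4, -0.2, 6.7]
gripper_width: 0.41
```

Request:
move_arm --steps '[{"fingers":30,"translation":[0,0,-1],"turn":0},{"fingers":30,"translation":[0,0,0],"turn":0}]'

```text
t: 15.38
eef_pos: [0.4832, -0.1472, 0.126]
tool_rot: [-0.0, 0.993, -0.116, -0.0]
contact_force: [1.9, -0.6, -2.6]
gripper_width: 0.408
```

```bash
python3 st.py
```

```text
{'t': 15.375, 'eef_pos': [0.4832, -0.1472, 0.126], 'tool_rot': [-0.0002, 0.9932, -0.1162, -0.0003], 'contact_force': [1.8609, -0.6184, -2.6153], 'torque': [-0.0589, -0.536, 0.0178], 'gripper_width': 0.4078}
```

Request:
move_arm --steps '[{"fingers":30,"translation":[0.6,0,0],"turn":0},{"fingers":30,"translation":[0,0,-1],"turn":0},{"fingers":30,"translation":[0,0,-1],"turn":0},{"fingers":30,"translation":[0,0,0],"turn":0}]'

```text
t: 15.88
eef_pos: [0.4838, -0.1473, 0.1245]
tool_rot: [0.0, 0.993, -0.116, -0.0]
contact_force: [-0.4, -1.3, 0.1]
gripper_width: 0.409
```

```bash
python3 st.py
```

```text
{'t': 15.875, 'eef_pos': [0.4838, -0.1473, 0.1245], 'tool_rot': [0.0, 0.9932, -0.1163, -0.0003], 'contact_force': [-0.439, -1.3277, 0.1381], 'torque': [-0.0807, 0.2692, -0.0008], 'gripper_width': 0.4085}
```

Request:
move_arm --steps '[{"fingers":30,"translation":[0,0,-1],"turn":0},{"fingers":30,"translation":[0,0,-1],"turn":0},{"fingers":30,"translation":[0,0,0],"turn":0}]'

```text
t: 16.25
eef_pos: [0.4842, -0.1472, 0.1225]
tool_rot: [-0.0, 0.993, -0.116, 0.0]
contact_force: [0.2, -0.1, -1.0]
gripper_width: 0.407
```

```bash
python3 st.py
```

```text
{'t': 16.25, 'eef_pos': [0.4842, -0.1472, 0.1225], 'tool_rot': [-0.0001, 0.9932, -0.1162, 0.0], 'contact_force': [0.1688, -0.1157, -0.9543], 'torque': [0.0294, 0.0285, 0.021], 'gripper_width': 0.4067}
```

Request:
move_arm --steps '[{"fingers":30,"translation":[0,0,-1],"turn":0},{"fingers":30,"translation":[0,0,-1],"turn":0},{"fingers":30,"translation":[0,0,-1],"turn":0},{"fingers":30,"translation":[0,0,0],"turn":0}]'

```text
t: 16.75
eef_pos: [0.4841, -0.1472, 0.1195]
tool_rot: [-0.0, 0.993, -0.116, -0.0]
contact_force: [-0.2, 0.3, -0.3]
gripper_width: 0.406
```

Request:
move_arm --steps '[{"fingers":30,"translation":[0,0,-1],"turn":0},{"fingers":30,"translation":[0,0,0],"turn":0}]'

```text
t: 17.0
eef_pos: [0.4841, -0.1473, 0.1185]
tool_rot: [-0.0, 0.993, -0.116, -0.0]
contact_force: [-0.2, 0.3, -1.0]
gripper_width: 0.407
```

Request:
move_arm --steps '[{"fingers":30,"translation":[0,0,-1],"turn":0},{"fingers":30,"translation":[0,0,0],"turn":0}]'

```text
t: 17.25
eef_pos: [0.4842, -0.1473, 0.1178]
tool_rot: [0.0, 0.993, -0.116, 0.0]
contact_force: [-1.7, 0.8, 2.0]
gripper_width: 0.41
```

```bash
python3 st.py
```

```text
{'t': 17.25, 'eef_pos': [0.4842, -0.1473, 0.1178], 'tool_rot': [0.0001, 0.9932, -0.1162, 0.0], 'contact_force': [-1.7131, 0.7631, 2.0368], 'torque': [0.061, 0.2742, -0.0207], 'gripper_width': 0.4104}
```

Request:
move_arm --steps '[{"fingers":30,"translation":[0,0,-0.7],"turn":0},{"fingers":30,"translation":[0,0,0],"turn":0}]'

```text
t: 17.5
eef_pos: [0.4842, -0.1473, 0.1172]
tool_rot: [0.0, 0.993, -0.116, 0.0]
contact_force: [-0.7, 0.5, 4.6]
gripper_width: 0.408
```

Request:
move_arm --steps '[{"fingers":30,"translation":[0,0,-0.7],"turn":0},{"fingers":30,"translation":[0,0,0],"turn":0}]'

```text
t: 17.75
eef_pos: [0.4842, -0.1473, 0.1167]
tool_rot: [0.0, 0.993, -0.116, 0.0]
contact_force: [-3.6, 0.0, 7.8]
gripper_width: 0.408
```

```bash
python3 look.py 10
```

```text
{'t': 17.85, 'eef_pos': [0.4843, -0.1473, 0.1167], 'tool_rot': [0.0002, 0.9932, -0.1162, 0.0001], 'contact_force': [-2.6481, -0.066, 8.0013], 'torque': [0.1524, 0.667, -0.0261], 'gripper_width': 0.4086}
```

View pics/z10.png

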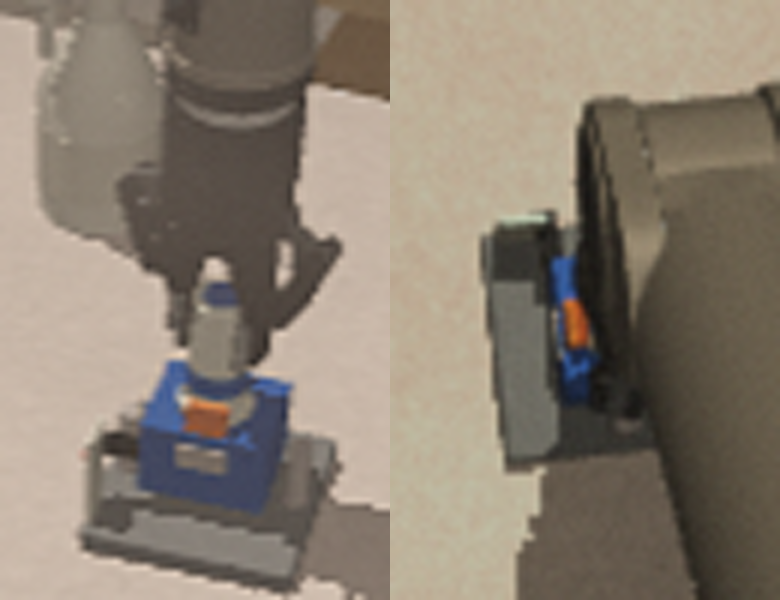

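Request:
move_arm --steps '[{"fingers":30,"translation":[-0.3,0,0.7],"turn":0},{"fingers":30,"translation":[0,0,1],"turn":0},{"fingers":30,"translation":[0,0,1],"turn":0},{"fingers":30,"translation":[0,0,1],"turn":0},{"fingers":30,"translation":[0,0,0],"turn":0}]'

```text
t: 18.48
eef_pos: [0.4837, -0.1473, 0.1197]
tool_rot: [-0.0, 0.993, -0.116, -0.0]
contact_force: [0.2, 0.3, -2.3]
gripper_width: 0.408
```

Request:
move_arm --steps '[{"fingers":30,"translation":[0,0,1],"turn":0},{"fingers":30,"translation":[0,0,1],"turn":0},{"fingers":30,"translation":[0,0,0],"turn":0}]'

```text
t: 18.85
eef_pos: [0.4839, -0.1473, 0.122]
tool_rot: [0.0, 0.993, -0.116, 0.0]
contact_force: [-0.2, 0.3, -1.4]
gripper_width: 0.407
```

```bash
python3 st.py
```

```text
{'t': 18.85, 'eef_pos': [0.4839, -0.1473, 0.122], 'tool_rot': [0.0, 0.9932, -0.1163, 0.0001], 'contact_force': [-0.2179, 0.345, -1.4144], 'torque': [-0.0002, 0.0235, 0.0235], 'gripper_width': 0.4072}
```

Request:
move_arm --steps '[{"fingers":30,"translation":[0,0,1],"turn":0},{"fingers":30,"translation":[0,0,0],"turn":0}]'

```text
t: 19.1
eef_pos: [0.4837, -0.1473, 0.1229]
tool_rot: [-0.0, 0.993, -0.116, -0.0]
contact_force: [-0.1, 0.0, -1.0]
gripper_width: 0.404
```

Request:
move_arm --steps '[{"fingers":30,"translation":[0,0,1],"turn":0},{"fingers":30,"translation":[0,0,0],"turn":0}]'

```text
t: 19.35
eef_pos: [0.4837, -0.1473, 0.1237]
tool_rot: [-0.0, 0.993, -0.116, -0.0]
contact_force: [2.2, 0.1, -5.9]
gripper_width: 0.405
```

Request:
move_arm --steps '[{"fingers":30,"translation":[0,0,1],"turn":0},{"fingers":30,"translation":[0,0,0],"turn":0}]'

```text
t: 19.6
eef_pos: [0.4837, -0.1473, 0.1246]
tool_rot: [-0.0, 0.993, -0.116, -0.0]
contact_force: [2.4, 0.8, -9.4]
gripper_width: 0.404
```

```bash
python3 st.py
```

```text
{'t': 19.6, 'eef_pos': [0.4837, -0.1473, 0.1246], 'tool_rot': [-0.0001, 0.9932, -0.1162, -0.0001], 'contact_force': [2.3669, 0.7698, -9.3939], 'torque': [-0.0759, -0.5903, 0.0007], 'gripper_width': 0.4041}
```

Request:
move_arm --steps '[{"fingers":30,"translation":[0,0,0.9],"turn":0},{"fingers":30,"translation":[0,0,0],"turn":0}]'

```text
t: 19.85
eef_pos: [0.4836, -0.1473, 0.1254]
tool_rot: [-0.0, 0.993, -0.116, -0.0]
contact_force: [3.9, -0.1, -13.7]
gripper_width: 0.41
```

Request:
move_arm --steps '[{"fingers":30,"translation":[0,0,0],"turn":0},{"fingers":30,"translation":[0,0,0],"turn":0}]'

```text
t: 20.1
eef_pos: [0.4837, -0.1473, 0.1256]
tool_rot: [-0.0, 0.993, -0.116, -0.0]
contact_force: [3.2, -0.5, -14.8]
gripper_width: 0.406
```

```bash
python3 look.py 11; python3 st.py
```

```text
{'t': 20.2, 'eef_pos': [0.4837, -0.1472, 0.1256], 'tool_rot': [-0.0, 0.9932, -0.1162, -0.0002], 'contact_force': [3.652, -0.2808, -15.2423], 'torque': [-0.0623, -0.7743, 0.0451], 'gripper_width': 0.4087}
{'t': 20.2, 'eef_pos': [0.4837, -0.1472, 0.1256], 'tool_rot': [-0.0, 0.9932, -0.1162, -0.0002], 'contact_force': [3.652, -0.2808, -15.2423], 'torque': [-0.0623, -0.7743, 0.0451], 'gripper_width': 0.4087}
```

View pics/z11.png

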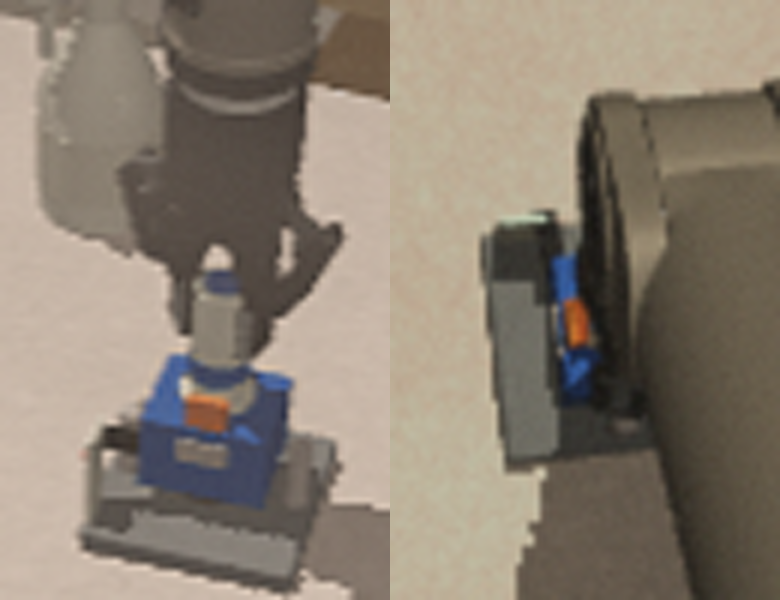

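Request:
move_arm --steps '[{"fingers":30,"translation":[0,0,-0.3],"turn":0},{"fingers":30,"translation":[0,0,0],"turn":0},{"fingers":30,"translation":[0,0,0],"turn":0},{"fingers":30,"translation":[0,0,0],"turn":0},{"fingers":30,"translation":[0,0,0],"turn":0}]'

```text
t: 20.82
eef_pos: [0.4837, -0.1473, 0.1255]
tool_rot: [0.0, 0.993, -0.116, -0.0]
contact_force: [1.9, -0.5, -13.2]
gripper_width: 0.407
```

Request:
move_arm --steps '[{"fingers":30,"translation":[0,0,0],"turn":0},{"fingers":30,"translation":[0,0,0],"turn":0},{"fingers":30,"translation":[0,0,0],"turn":0},{"fingers":30,"translation":[0,0,0],"turn":0},{"fingers":30,"translation":[0,0,0],"turn":0}]'

```text
t: 21.45
eef_pos: [0.4837, -0.1473, 0.1254]
tool_rot: [-0.0, 0.993, -0.116, -0.0]
contact_force: [1.3, -0.0, -13.8]
gripper_width: 0.41
```

```bash
python3 st.py
```

```text
{'t': 21.45, 'eef_pos': [0.4837, -0.1473, 0.1254], 'tool_rot': [-0.0, 0.9932, -0.1163, -0.0001], 'contact_force': [1.2568, -0.0457, -13.7655], 'torque': [-0.0531, -0.3633, 0.0056], 'gripper_width': 0.4103}
```

Request:
move_arm --steps '[{"fingers":30,"translation":[0,0,-1],"turn":0},{"fingers":30,"translation":[0,0,-1],"turn":0},{"fingers":30,"translation":[0,0,-1],"turn":0},{"fingers":30,"translation":[0,0,-1],"turn":0},{"fingers":30,"translation":[0,0,-1],"turn":0},{"fingers":30,"translation":[0,0,-1],"turn":0},{"fingers":30,"translation":[0,0,-1],"turn":0},{"fingers":30,"translation":[0,0,0],"turn":0}]'

```text
t: 22.45
eef_pos: [0.4842, -0.1472, 0.1186]
tool_rot: [-0.0, 0.993, -0.116, 0.0]
contact_force: [-0.1, 0.4, -0.9]
gripper_width: 0.408
```

```bash
python3 st.py
```

```text
{'t': 22.45, 'eef_pos': [0.4842, -0.1472, 0.1186], 'tool_rot': [-0.0001, 0.9932, -0.1162, 0.0004], 'contact_force': [-0.089, 0.3533, -0.8843], 'torque': [-0.026, 0.014, 0.0127], 'gripper_width': 0.4078}
```

Request:
move_arm --steps '[{"fingers":30,"translation":[0,0,-1],"turn":0},{"fingers":30,"translation":[0,0,0],"turn":0}]'

```text
t: 22.7
eef_pos: [0.4842, -0.1473, 0.1178]
tool_rot: [0.0, 0.993, -0.116, 0.0]
contact_force: [-0.7, -0.5, 2.0]
gripper_width: 0.409
```

Request:
move_arm --steps '[{"fingers":30,"translation":[0,0,-0.7],"turn":0},{"fingers":30,"translation":[0,0,0],"turn":0}]'

```text
t: 22.95
eef_pos: [0.4842, -0.1473, 0.1172]
tool_rot: [0.0, 0.993, -0.116, 0.0]
contact_force: [-0.6, 0.8, 5.0]
gripper_width: 0.407
```

```bash
python3 st.py
```

```text
{'t': 22.95, 'eef_pos': [0.4842, -0.1473, 0.1172], 'tool_rot': [0.0, 0.9932, -0.1162, 0.0004], 'contact_force': [-0.6398, 0.7613, 5.0159], 'torque': [0.0857, 0.1676, 0.0052], 'gripper_width': 0.4074}
```

Request:
move_arm --newtons 20 --steps '[{"fingers":34,"translation":[0,0,0],"turn":0},{"fingers":40,"translation":[0,0,0],"turn":0},{"fingers":50,"translation":[0,0,0],"turn":0},{"fingers":70,"translation":[0,0,0],"turn":0},{"fingers":70,"translation":[0,0,0],"turn":0},{"fingers":70,"translation":[0,0,0],"turn":0}]'

```text
t: 23.7
eef_pos: [0.4838, -0.1473, 0.1168]
tool_rot: [-0.0, 0.993, -0.116, -0.0]
contact_force: [1.1, -0.7, 0.1]
gripper_width: 0.815
```

```bash
python3 look.py 12;
```

```text
{'t': 23.8, 'eef_pos': [0.4838, -0.1473, 0.1168], 'tool_rot': [-0.0, 0.9932, -0.1162, 0.0], 'contact_force': [0.1402, -0.0343, -0.0332], 'torque': [-0.0227, -0.0333, -0.0048], 'gripper_width': 0.8235}
```

View pics/z12.png

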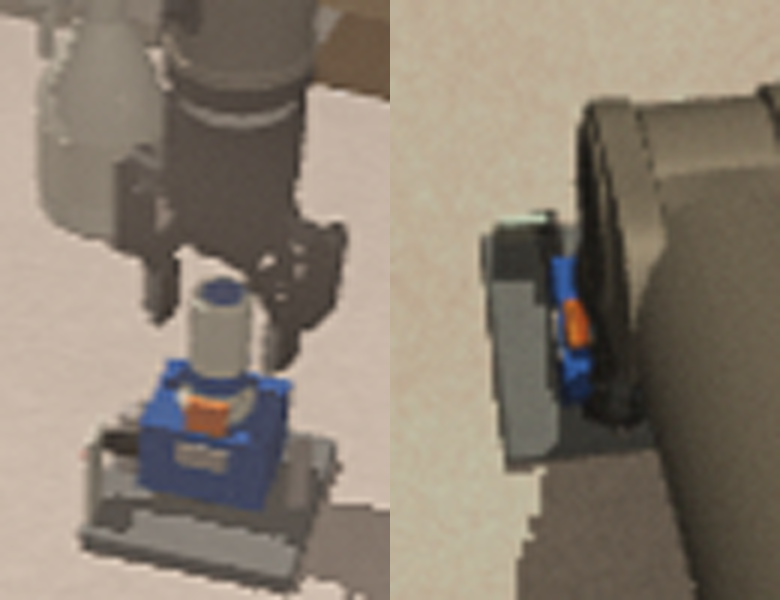

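Released. Retreat straight up, then aside so that both cameras can see it.

Request:
move_arm --steps '[{"fingers":70,"translation":[0,0,15],"turn":0},{"fingers":70,"translation":[0,0,30],"turn":0},{"fingers":70,"translation":[0,0,40],"turn":0},{"fingers":70,"translation":[0,0,45],"turn":0},{"fingers":70,"translation":[0,25,30],"turn":0},{"fingers":70,"translation":[0,50,0],"turn":0},{"fingers":70,"translation":[0,50,0],"turn":0},{"fingers":70,"translation":[0,50,0],"turn":0},{"fingers":70,"translation":[0,50,0],"turn":0},{"fingers":70,"translation":[0,25,0],"turn":0}]'

```text
t: 25.05
eef_pos: [0.4833, 0.1061, 0.2782]
tool_rot: [-0.0, 0.993, -0.114, 0.001]
contact_force: [0.1, -0.8, -0.1]
gripper_width: 0.819
```

```bash
python3 look.py 13; python3 ov.py 13 .4826 -.1488 .046
```

```text
{'t': 25.15, 'eef_pos': [0.4834, 0.1065, 0.2781], 'tool_rot': [-0.0008, 0.9936, -0.1133, 0.0007], 'contact_force': [-0.5407, -0.0221, 0.209], 'torque': [0.0099, -0.0245, 0.0069], 'gripper_width': 0.8196}
```

View pics/z13.png

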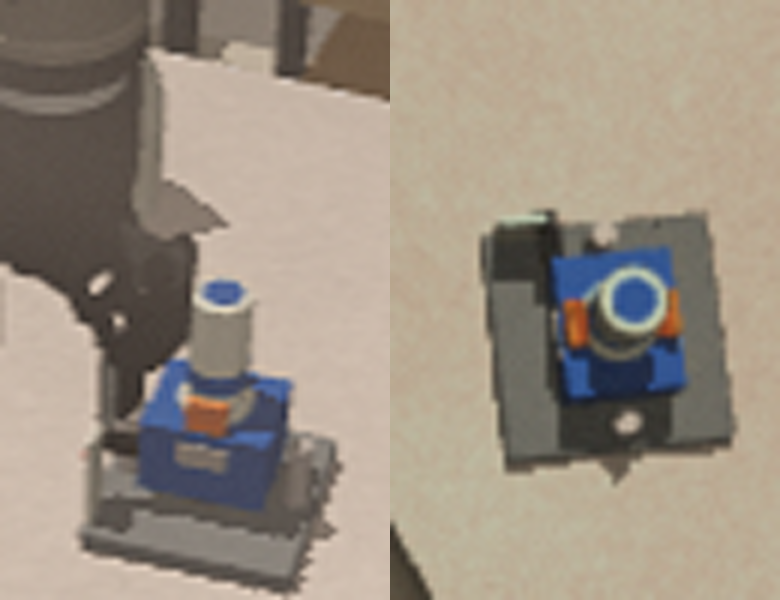

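View pics/ov13.png

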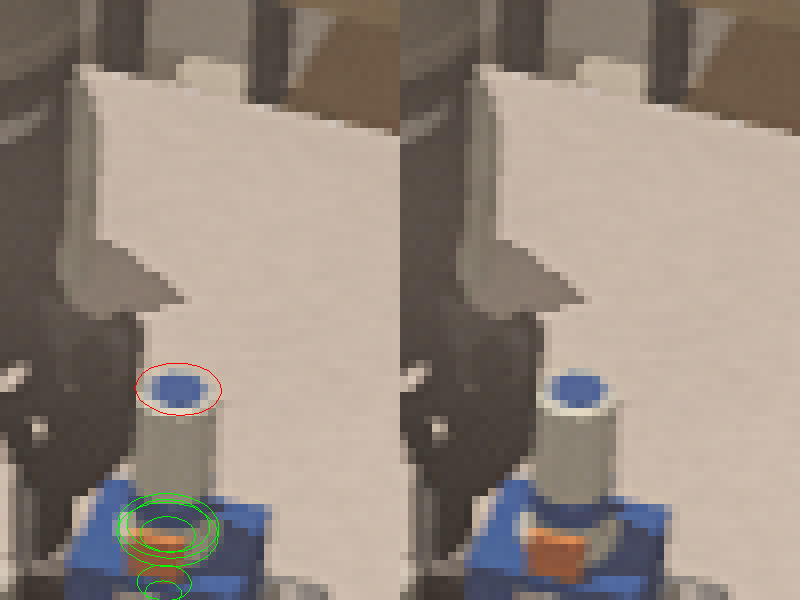

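View pics/s13.png

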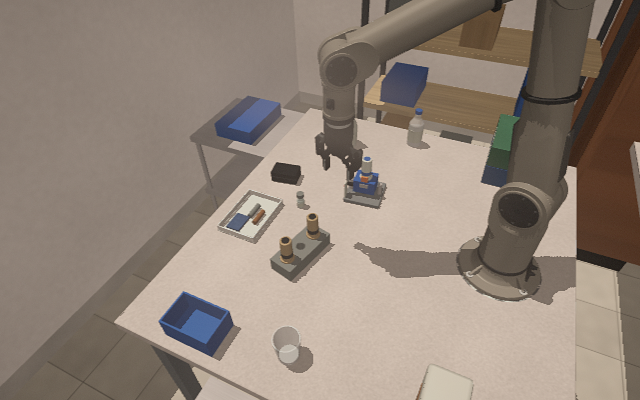

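Request:
move_arm --steps '[{"fingers":70,"translation":[0,0,0],"turn":0},{"fingers":70,"translation":[0,0,0],"turn":0}]'

```text
t: 25.4
eef_pos: [0.484, 0.1012, 0.277]
tool_rot: [0.0, 0.993, -0.117, 0.0]
contact_force: [0.0, -0.1, 0.1]
gripper_width: 0.818
```

```bash
python3 -c "
from station import *
print(hand_in())"
```

```text
the job is handed in; nothing more can be done
None
```

The fresh cartridge is clipped into the filter head and fully home. I handed the job in at 25.4 s with the gripper open and clear.

- **Pressing in:** The flange met the clips about 15 mm before home. They gave way at about 8 N. I then pressed to about 9 N on the flat top of the head.
- **Tug:** There was about 4.5 mm of free play before it was felt. I held the tug for about 1.5 s at about 12 N net of the cartridge's weight (sensor readings 13 to 15 N). The clips held, and the highest reading was 15.2 N. I then pressed it home again with about 6 N before letting go.
- **Last checks:** The tool height matched the predicted home height to within about 0.5 mm before I released it. In the final pictures the cartridge top is where it should be when home, and both clips look back at rest over the flange. The spent cartridges and rack look undisturbed.
- **Disagreements:**
  - The two cameras differed by about 4 mm in x. I used relative distances, which agreed within 1 mm.
  - While inserting I felt light sideways contact with the bore, up to about 4 N. I corrected it with small shifts in x.
  - The far clip shows clearly only in the top view, and I have no direct reading of either clip joint.

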